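Load the keyed holder into the carousel and hold it at the pointer

ROBOT

A 6-joint arm with a two-finger parallel gripper is mounted at the origin on a cart in front of the work surface, level with it; the furniture and walls round the work are solid. World frame = base frame: x ahead of the robot, y to its left, z up, the work surface at z = 0. Lengths are in m, angles in rad, forces in N, time in s.
With the tool pointing down it reaches from about 0.4 to 0.925 m from the base axis. Payload 3.4 kg.
Tool frame: the origin (TCP) lies at the very end of the fingers, on their centre line; the grasp point (between the pads) lies 19 mm behind it (robot.grasp_offset is the distance from the TCP to the grasp point, in m); z points along the fingers, y is the line along which they close (so a half turn about z gives the same grasp; the last joint's range is limited). The gripper opens to 85 mm and grips with 20 to 120 N. Pads are 22 mm wide; open, the fingers measure 114 mm over their backs; the gripper's body (76 mm by 85 mm) begins 54 mm behind the grasp point. The pads swing forward as they close: fully open they stand 13 mm farther back than shut.
Start: joints at [-0.807, 0.307, 1.506, -0, 1.328, -0.073], TCP at [0.427, -0.385, 0.231] pointing down, gripper open.
Joint ranges: [-3.12, 3.12], [-1.05, 2.28], [0.14, 2.33], [-1.42, 4.57], [0.1, 2.73], [-2.68, 2.68]. Speed limits (rad/s): [2.57, 2.57, 3.14, 3.14, 3.14, 3.14].

INTERFACE

Orientations are given as a unit quaternion [x, y, z, w].
In Python, from plant import robot gives the robot as it stands.
- The arm moves only by the shell command python3 -m creep 'ROWS' [OPENING] [FORCE]. ROWS is JSON, a list of rows, each an object of numbers: "dx", "dy", "dz": the shift along the tool's x, y, z in mm; "turn": the turn about the tool's z in degrees. A call has 1 to 8 rows; each row is the pose to reach, as a shift and turn from the pose commanded when the call began, along the tool's axes at that moment; what a row does not reach only later rows make up. A row lasts 1/10 s, in which the tool goes at most 50 mm and 8.59 degrees, less where a joint would pass 70% of its speed; a pose out of reach is approached as far as the arm can. A call with a gripper value outside its range is refused whole. OPENING is the finger opening in mm, from 0 to 85.4, set as the call begins (- or left out, the last holds). The fingers move at their own pace and stop on an object; FORCE is the grip in N (left out, the last holds). Time passes only in rows, so rows that repeat a pose let the fingers close. It gives the time, the measured TCP pose, the force, the opening and the grip force at its end, in the units of the state.
- robot.observe(): the state, without advancing time (a new reading comes with each control period).
- robot.camera(name): name is "side" or "top" or "wrist"; returns a dict with "frame" (400x640x3 uint8, red, green, blue), "mtx" (3x3 intrinsics, pixels), "dist" ([k1, k2, p1, p2, k3] as OpenCV has them; the pictures are not rectified), "origin" and "orientation" of the camera in the world; the wrist camera has in their place "mount" (4x4, takes a point from camera to tool coordinates, whose origin is the TCP and whose axes are the flange's). Camera axes: x right, y up, looking along -z (the intrinsics and any distortion apply to the point x, -y, -z); pixel columns grow to the right and rows downward; lengths in m; the calibration is good to about 2 mm. A picture is of the moment at which its call begins: read the wrist's pose just before it. There is no depth.
- robot.finish_job(): hands the job in; it is judged then, once.
The state is a dict: "clock": time; "qpos": joint angles; "qvel": joint speeds; "tau": joint torques, N m; "ee_pos": TCP position; "eef_rot": TCP orientation; "wrist_force": force on the tool from outside, world axes, zero at the start; "ft_torque": the same for the moment, N m; "finger_gap": opening from 0.0 (shut) to 1.0 (fully open); "finger_force": force on a finger pad.
Only numpy, scipy, OpenCV 4.12 (cv2) and the standard library are available. Lean on these libraries where they do the work, as an engineer would, in place of code of your own. Each camera call takes 0.05 s, during which the arm holds its last target. There are 200 camera calls.

TASK

Pick up the square sample holder with the tab on its foot and seat it fully in the empty square pocket of the vial carousel, with its tab pointing outward through the gap in the pocket's outer wall, and let go of it. Then turn the carousel by the black knob in its middle until the holder's tab is in line with the pointer on the carousel's base, and finish while still gripping the knob so that the turntable is held still there: do not let go. Keep the three vials standing in their cups and leave the petri dish, tape roll and tweezers alone.

Things in the scene. Friction and masses are not known exactly. Their poses are not given: they have to be found in the camera images.
- holder: Keyed sample holder, loose, standing upright: aluminium foot 28 x 28 mm and 14 mm high, black square column 22 x 22 mm on it up to 62 mm above the underside, 60 g. Origin: centre of the underside. z up; x points out through the tab, a 9 mm wide, 9 mm high bar at the bottom of one side of the foot that ends 28 mm from the centre. The column can be gripped across either pair of its faces
- holder_tab (a point): Outer end of the holder's tab, 28 mm along the holder's x, 5 mm above its underside
- base: Fixed round grey base of the carousel, 228 mm across and 12 mm high, with a bracket at its front (local -x) that carries the aluminium pointer, a thin rod that points inward at the axis, with its top 33 mm above the work surface. Origin: under the centre, on the work surface; the turntable's axis is the vertical through it
- mark (a point): Point just inside the pointer's tip, 108 mm from the axis along the base's local -x, 30 mm above the work surface: where the end of the tab stands when the holder is in line with the pointer
- turntable: White turntable, disc 216 mm across, its upper face 26 mm above the work surface, on a stiff vertical bearing (about 0.06 N m of friction, no stops within a turn, stays where it is left). Origin on the axis at its underside, 14 mm above the work surface; z up, x points from the axis to the square pocket. Round cups for vials (34 mm outside, 28 mm inside, 22 mm high) stand at 90, 180 and 270 degrees from the pocket, centres 80 mm from the axis
- pocket (a point): Centre of the floor of the empty square pocket, 80 mm from the axis, 26 mm above the work surface; same axes as the turntable (x outward). The pocket is 35 x 35 mm inside, with aluminium walls 4 mm thick and 14 mm high that flare outward above this up to 21 mm; the outer wall has a 19 mm gap in its middle for the tab. When seated the holder's underside rests on the floor with its x outward
- knob (a point): Grip point of the round black knob, on the axis, 116 mm above the work surface. The knob is 36 mm in diameter, from 100 to 132 mm above the work surface, on a 16 mm stem, and turns with the turntable
- vial_a: Sample vial with a dark cap, 27 mm in diameter, 59 mm high, standing loose in a cup of the turntable. Origin: centre of the underside
- vial_b: Taller sample vial, 25 mm in diameter, 65 mm high, standing loose in a cup of the turntable. Origin: centre of the underside
- vial_c: Shorter sample vial, 25 mm in diameter, 56 mm high, standing loose in a cup of the turntable. Origin: centre of the underside
- dish: Glass petri dish, 66 mm in diameter, 15 mm high, a bystander. Origin: centre of the underside
- small_tape: Small roll of tape, 53 mm in diameter, 19 mm high, lying flat, a bystander. Origin: centre of the underside
- tweezers: Tweezers, 127 mm long, lying flat, a bystander. Origin: centre of the underside
Not all that is in view belongs to the job. What is shaped like the holder but purple is not meant.

How it is judged:
By the outcome, as a careful person would: the job done as asked, in the order asked, and still so for the second after the job is handed in, while the arm keeps its last pose, push and grip.
It also fails if it takes over 54 s, if anything falls off the work surface, if the arm or the gripper's body presses on something with over 40 N, if the wrist force passes 120 N, or if a joint passes its speed limit or range.

## Working session

There is one attempt and no reset: what is moved stays moved. The work goes in short steps, Python scripts to look and compute and a shell command to move; the robot and the scene stay as the last step left them, time stands still between calls to the robot, and variables do not carry over. Pictures are saved under pics/ and viewed, at most 10 in all, crops included, and the job is handed in when it is done.

```bash
mkdir -p pics; ls
cat > h.py <<'E'
import numpy as np, cv2
from scipy.spatial.transform import Rotation as R
from plant import robot
def cam(n):
    s=robot.observe(); c=robot.camera(n)
    if n=='wrist':
        T=np.eye(4);T[:3,:3]=R.from_quat(s['eef_rot']).as_matrix();T[:3,3]=s['ee_pos']
        T=T@np.array(c['mount']); c['P']=T[:3,3];c['M']=T[:3,:3]
    else:
        c['P']=np.array(c['origin']);o=np.array(c['orientation']);c['M']=o if o.shape==(3,3) else R.from_quat(o).as_matrix()
    return c
def rays(c,uv):
    p=cv2.undistortPoints(np.array(uv,float).reshape(-1,1,2),np.array(c['mtx']),np.array(c['dist']))[:,0]
    return np.c_[p[:,0],-p[:,1],-np.ones(len(p))]@c['M'].T
def plane(c,uv,z):
    d=rays(c,uv); return c['P']+d*((z-c['P'][2])/d[:,2])[:,None]
def proj(c,X):
    q=(np.atleast_2d(X)-c['P'])@c['M']; q=q*[1,-1,-1]
    return cv2.projectPoints(q,np.zeros(3),np.zeros(3),np.array(c['mtx']),np.array(c['dist']))[0][:,0]
def save(c,n,box=None,s=1):
    f=c['frame'][:,:,::-1]
    if box: f=f[box[1]:box[3],box[0]:box[2]]
    cv2.imwrite('pics/'+n,cv2.resize(f,None,fx=s,fy=s,interpolation=cv2.INTER_CUBIC))
E
python3 - <<'E'
from h import *
import pickle
s=robot.observe();print(s)
d={}
for n in ['top','side','wrist']:
    c=cam(n);d[n]=c;save(c,n+'0.png',s=1.25);print(n,c['P'],c['M'].round(3).tolist(),np.array(c['mtx']).round(1).tolist())
pickle.dump(d,open('d0.pkl','wb'))
E
```

```text
pics
{'clock': 0.0, 'qpos': array([-8.07507484e-01,  3.07549952e-01,  1.50766619e+00,  1.75250515e-05,
        1.32837425e+00, -7.35000402e-02]), 'qvel': array([ 0.00012253, -0.00102556,  0.00063873, -0.00124001,  0.00231246,
        0.00016808]), 'tau': array([ 1.13902348e-03, -4.57552707e+01, -2.51916522e+01,  4.53429243e-05,
        1.35866791e-02, -8.37797586e-06]), 'ee_pos': array([ 0.42644807, -0.38468117,  0.23039694]), 'eef_rot': array([ 9.13742849e-01,  4.06291778e-01, -3.29711939e-04, -9.42923193e-04]), 'wrist_force': array([ 0.2003926 , -0.53626566, -0.19119597]), 'ft_torque': array([ 0.03237988, -0.00742064,  0.0308963 ]), 'finger_force': 0.0, 'finger_gap': 1.0015529027059842}
top [0.32362674 0.00239793 1.08513683] [[0.004, 0.985, -0.175], [-1.0, 0.007, 0.015], [0.016, 0.175, 0.984]] [[486.2, 0.0, 320.4], [0.0, 486.2, 205.0], [0.0, 0.0, 1.0]]
side [0.94924583 0.4751107  0.66899807] [[-0.734, -0.462, 0.497], [0.679, -0.485, 0.551], [-0.013, 0.742, 0.67]] [[366.7, 0.0, 321.0], [0.0, 366.7, 207.0], [0.0, 0.0, 1.0]]
wrist [ 0.4794854  -0.32613392  0.37372225] [[0.743, 0.636, 0.207], [-0.669, 0.708, 0.226], [-0.002, -0.307, 0.952]] [[324.9, 0.0, 318.2], [0.0, 324.9, 197.4], [0.0, 0.0, 1.0]]
```

View pics/top0.png

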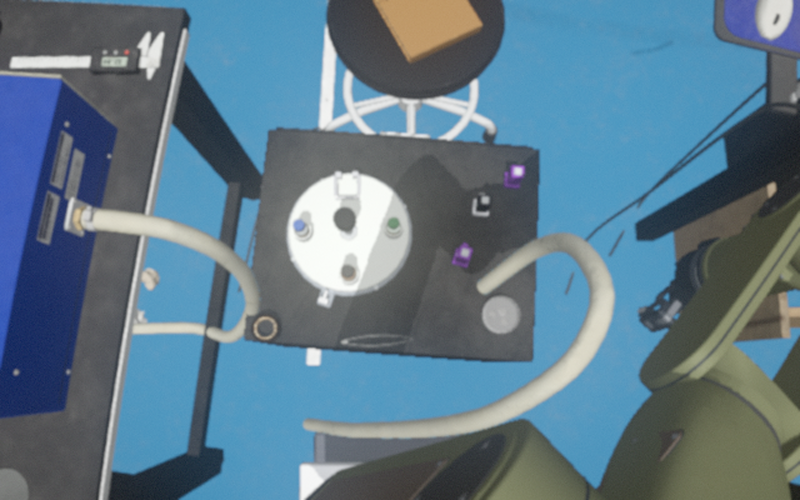

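View pics/side0.png

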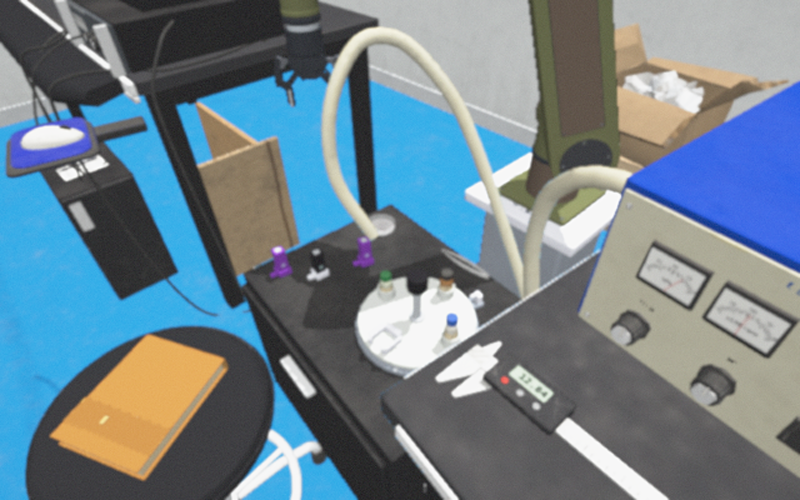

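The top view shows the carousel centred near (348,222) and the pocket near (347,184). The black holder is at (481,204), between purple decoys at (515,175) and (463,255). A hose arches between the arm and the table. I'll look closer and measure.

Run:
```python
from h import *
import pickle
d=pickle.load(open('d0.pkl','rb'));c=d['top']
save(c,'topc.png',(205,95,435,295),3.4)
P=lambda u,v,z:plane(c,[[u/1.25,v/1.25]],z)[0].round(3)
print('holder',P(480,212,0),'knob',P(344,217,.132),'pocket',P(347,186,.04),'pointer',P(326,297,.03),'purple',P(463,262,0),P(513,183,0),'table corners',[P(*q,0) for q in [(268,130),(540,150),(532,360),(250,340)]])
# hose apex / points by two views: side-pixel -> closest to top rays along hose
s=d['side']
def tri(a,b):
    r1=rays(c,[np.array(a)/1.25])[0];r2=rays(s,[np.array(b)/1.25])[0]
    A=np.c_[r1,-r2];t=np.linalg.lstsq(A,s['P']-c['P'],rcond=None)[0]
    p=c['P']+r1*t[0];q=s['P']+r2*t[1];return ((p+q)/2).round(3),np.linalg.norm(p-q).round(3)
top=[(485,285),(520,258),(560,240),(595,260),(608,300),(590,345),(550,385),(500,412),(430,427),(360,430),(305,425)]
side=[(376,236),(350,205),(335,170),(330,120),(345,70),(380,38),(420,60),(445,100),(465,145),(490,205),(510,255),(523,300)]
for a in top:
    m=min([(tri(a,np.array(p)*(1-t)+np.array(q)*t)) for p,q in zip(side,side[1:]) for t in np.linspace(0,1,9)],key=lambda e:e[1]);print(a,m)
```

```text
holder [ 0.6   -0.161  0.   ] knob [0.557 0.079 0.132] pocket [0.636 0.082 0.04 ] pointer [0.438 0.116 0.03 ] purple [ 0.507 -0.128  0.   ] [ 0.657 -0.224  0.   ] table corners [array([0.758, 0.238, 0.   ]), array([ 0.723, -0.278,  0.   ]), array([ 0.33 , -0.249,  0.   ]), array([0.363, 0.253, 0.   ])]
(485, 285) (array([ 0.411, -0.103,  0.416]), np.float64(0.001))
(520, 258) (array([ 0.492, -0.205,  0.129]), np.float64(0.001))
(560, 240) (array([ 0.488, -0.225,  0.294]), np.float64(0.0))
(595, 260) (array([ 0.464, -0.28 ,  0.256]), np.float64(0.01))
(608, 300) (array([ 0.4  , -0.262,  0.359]), np.float64(0.001))
(590, 345) (array([ 0.345, -0.227,  0.393]), np.float64(0.003))
(550, 385) (array([ 0.297, -0.186,  0.357]), np.float64(0.004))
(500, 412) (array([ 0.262, -0.142,  0.278]), np.float64(0.002))
(430, 427) (array([ 0.223, -0.059,  0.1  ]), np.float64(0.003))
(360, 430) (array([ 0.197,  0.06 , -0.115]), np.float64(0.002))
(305, 425) (array([ 0.222,  0.144, -0.132]), np.float64(0.063))
```

View pics/topc.png

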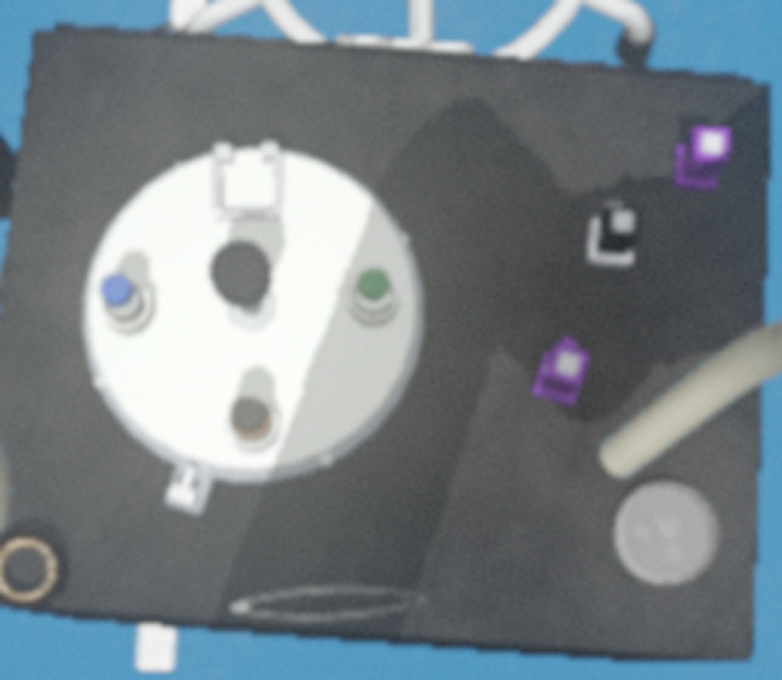

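View pics/wrist0.png

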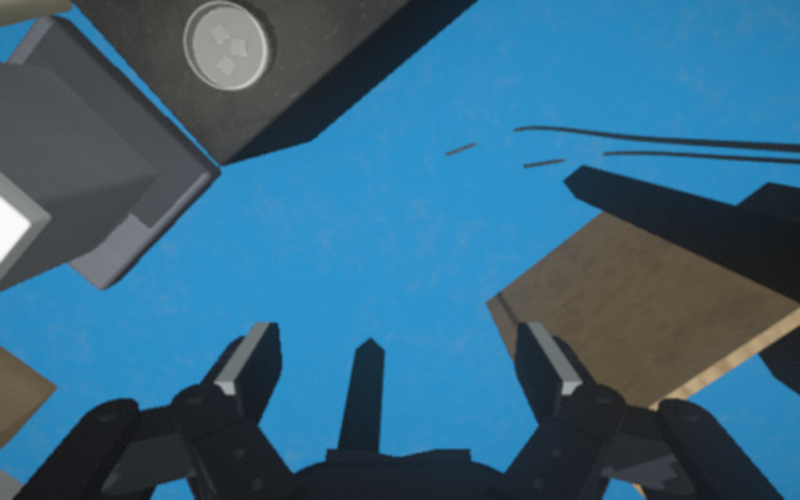

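The crop shows the pocket at about (248,180), opening away from the robot, and the pointer bracket at (187,487). The holder is at (612,235). The hose tip is near (610,460). In the wrist view there is only the dish, at (228,45). I'll check hose clearance before moving.

Run:
```python
from h import *
import pickle
d=pickle.load(open('d0.pkl','rb'));c=d['top'];s=d['side']
def dens(L): 
    L=np.array(L,float);return np.concatenate([np.linspace(a,b,12) for a,b in zip(L,L[1:])])
top=dens([(482,287),(500,272),(520,258),(540,246),(560,240),(580,245),(598,262),(608,300),(604,325),(590,345),(550,385),(500,412),(430,427)])
side=dens([(376,236),(350,205),(335,170),(330,120),(345,70),(380,38),(420,60),(445,100),(465,145),(490,205)])
rt=rays(c,top/1.25);rs=rays(s,side/1.25)
def tri(i,j):
    A=np.c_[rt[i],-rs[j]];t=np.linalg.lstsq(A,s['P']-c['P'],rcond=None)[0]
    p=c['P']+rt[i]*t[0];q=s['P']+rs[j]*t[1];return (p+q)/2,np.linalg.norm(p-q)
D=np.array([[tri(i,j)[1] for j in range(len(rs))] for i in range(len(rt))])
# monotone alignment (DTW)
C=np.full(D.shape,np.inf)
for i in range(D.shape[0]):
    for j in range(D.shape[1]):
        b=min([C[a] for a in [(i-1,j),(i,j-1),(i-1,j-1)] if min(a)>=0],default=0)
        C[i,j]=D[i,j]**2+b
i,j=len(rt)-1,len(rs)-1
j=int(C[i].argmin());path=[]
while i>=0 and j>=0:
    path.append((i,j))
    i,j=min([a for a in [(i-1,j),(i,j-1),(i-1,j-1)] if min(a)>=0],key=lambda a:C[a],default=(-1,-1))
for i,j in path[::-1][::9]: print(top[i].round(),tri(i,j)[0].round(3),D[i,j].round(3))
# circles
h=cv2.cvtColor(c['frame'],cv2.COLOR_RGB2HSV)
f=c['frame'].astype(int)
k=(f.max(2)<75).astype(np.uint8);k[:, :255]=0;k[:,300:]=0;k[:155]=0;k[198:]=0
n,l,st,ce=cv2.connectedComponentsWithStats(k)
for a in range(1,n):
    if st[a,4]>30: print('knob',st[a],ce[a],plane(c,[ce[a]],.132)[0].round(4))
```

```text
[482. 287.] [ 0.457 -0.157  0.018] 0.005
[497. 275.] [ 0.474 -0.178  0.063] 0.0
[511. 264.] [ 0.487 -0.197  0.097] 0.002
[525. 255.] [ 0.495 -0.21   0.143] 0.001
[540. 246.] [ 0.498 -0.221  0.199] 0.001
[555. 242.] [ 0.493 -0.228  0.254] 0.001
[569. 242.] [ 0.487 -0.24   0.276] 0.005
[583. 248.] [ 0.478 -0.26   0.268] 0.012
[598. 262.] [ 0.461 -0.285  0.254] 0.011
[603. 279.] [ 0.435 -0.281  0.294] 0.0
[606. 293.] [ 0.41  -0.265  0.351] 0.002
[606. 314.] [ 0.383 -0.257  0.368] 0.002
[600. 330.] [ 0.362 -0.242  0.388] 0.002
[590. 345.] [ 0.344 -0.226  0.391] 0.002
[557. 378.] [ 0.307 -0.194  0.364] 0.001
[532. 395.] [ 0.285 -0.171  0.329] 0.003
[500. 412.] [ 0.26  -0.142  0.269] 0.003
[462. 420.] [ 0.244 -0.101  0.195] 0.001
```

```bash
python3 -m creep '[{"dx":28,"dy":18,"dz":-7},{"dx":57,"dy":35,"dz":-14},{"dx":85,"dy":53,"dz":-20},{"dx":113,"dy":71,"dz":-27},{"dx":142,"dy":88,"dz":-34},{"dx":170,"dy":106,"dz":-40},{"dx":170,"dy":106,"dz":-40}]' && python3 -m creep '[{"dx":24,"dy":-24,"dz":0},{"dx":48,"dy":-48,"dz":0},{"dx":72,"dy":-72,"dz":5},{"dx":96,"dy":-97,"dz":10},{"dx":120,"dy":-121,"dz":15},{"dx":120,"dy":-121,"dz":20},{"dx":120,"dy":-121,"dz":20},{"dx":120,"dy":-121,"dz":20}]'
python3 - <<'E'
from h import *
import pickle
s=robot.observe();print(s['clock'],s['ee_pos'],s['qpos'].round(3),s['wrist_force'])
c=cam('wrist');pickle.dump(c,open('w1.pkl','wb'));save(c,'w1.png',s=1.25)
E
```

```text
0.15 [ 0.42655812 -0.38479712  0.23058912] [-0.807  0.307  1.507 -0.     1.328 -0.074] [-0.80521536 -0.40991789 -0.96164516]schema error: expected keys dx, dy, dz, turn
```

View pics/w1.png

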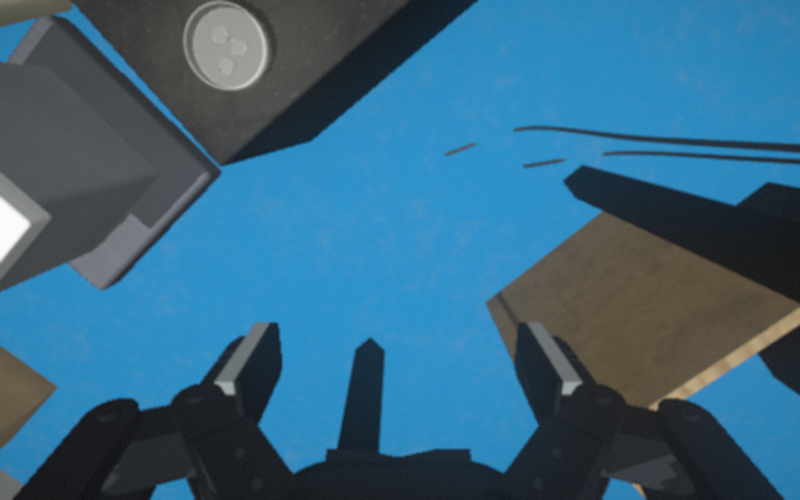

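The move was refused because every row needs all four keys, so the view is unchanged. I'll resend it with them.

```bash
python3 -m creep '[{"dx":28,"dy":18,"dz":-7,"turn":0},{"dx":57,"dy":35,"dz":-14,"turn":0},{"dx":85,"dy":53,"dz":-20,"turn":0},{"dx":113,"dy":71,"dz":-27,"turn":0},{"dx":142,"dy":88,"dz":-34,"turn":0},{"dx":170,"dy":106,"dz":-40,"turn":0},{"dx":170,"dy":106,"dz":-40,"turn":0}]' && python3 -m creep '[{"dx":24,"dy":-24,"dz":0,"turn":0},{"dx":48,"dy":-48,"dz":0,"turn":0},{"dx":72,"dy":-72,"dz":5,"turn":0},{"dx":96,"dy":-97,"dz":10,"turn":0},{"dx":120,"dy":-121,"dz":15,"turn":0},{"dx":120,"dy":-121,"dz":20,"turn":0},{"dx":120,"dy":-121,"dz":20,"turn":0},{"dx":120,"dy":-121,"dz":20,"turn":0}]'
python3 - <<'E'
from h import *
import pickle
s=robot.observe();print(s['clock'],s['ee_pos'],s['qpos'].round(3),s['wrist_force'])
c=cam('wrist');pickle.dump(c,open('w1.pkl','wb'));save(c,'w2.png',s=1.25)
E
```

```text
clock: 0.9
ee_pos: [0.6239, -0.3285, 0.2713]
eef_rot: [0.913, 0.408, 0.002, 0.001]
wrist_force: [-1.5, -0.2, -0.9]
finger_gap: 1.006
finger_force: 0.0
clock: 1.7
ee_pos: [0.6098, -0.1608, 0.2512]
eef_rot: [0.914, 0.406, -0.0, 0.0]
wrist_force: [0.4, 0.2, 0.6]
finger_gap: 1.001
finger_force: 0.0
1.7 [ 0.60979101 -0.16083576  0.25119636] [-3.240e-01  3.710e-01  1.355e+00 -1.000e-03  1.416e+00  4.100e-01] [0.35172024 0.17030581 0.57014618]
```

View pics/w2.png

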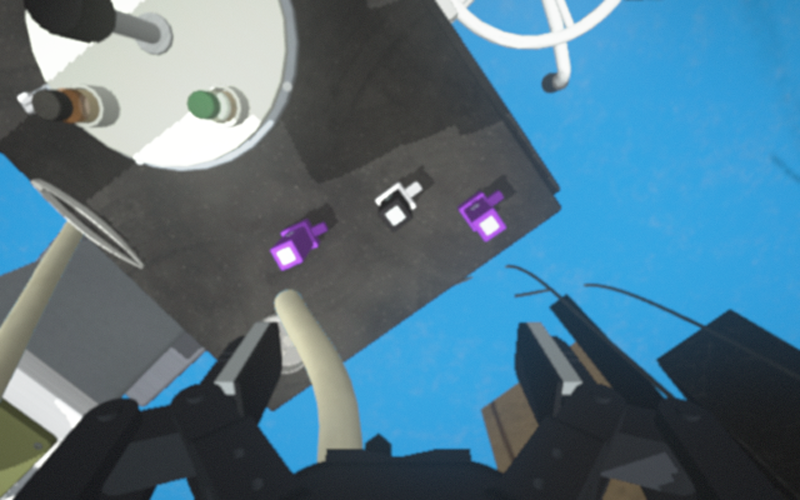

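The wrist view shows the holder's white cap at (396,215), its foot at (398,195) and its tab pointing up-right to (418,184). The hose tip is clear at (288,297).

Run:
```python
from h import *
import pickle
c=pickle.load(open('w1.pkl','rb'));f=c['frame']
x0,y0,x1,y1=292,135,345,185
save(c,'w2c.png',(x0,y0,x1,y1),12)
h=cv2.cvtColor(f,cv2.COLOR_RGB2HSV)[y0:y1,x0:x1]
m=((h[...,2]>140)&(h[...,1]<60)).astype(np.uint8)
n,l,st,ce=cv2.connectedComponentsWithStats(m)
for a in range(1,n):
    if st[a,4]<15: continue
    pts=np.argwhere(l==a)[:,::-1]+[x0,y0]
    r=cv2.minAreaRect(pts.astype(np.float32));print(a,st[a],ce[a]+[x0,y0],r)
    for z in (.062,.009,.014):
        b=plane(c,cv2.boxPoints(r),z);e=b[1]-b[0];print(z,plane(c,[r[0]],z)[0].round(4),np.linalg.norm(b-np.roll(b,1,0),axis=1).round(4),np.degrees(np.arctan2(e[1],e[0])).round(1))
t=plane(c,[[418/1.25,184/1.25]],.009)[0];print('tabend',t)
```

```text
1 [  8  10  38  23 317] [321.         154.30283912] ((318.55035400390625, 154.56349182128906), (35.839141845703125, 22.313495635986328), 6.581944942474365)
0.062 [ 0.622  -0.1475  0.062 ] [0.0374 0.0232 0.0366 0.0233] 40.5
0.009 [ 0.6155 -0.1547  0.009 ] [0.0433 0.0269 0.0424 0.027 ] 40.5
0.014 [ 0.6161 -0.1541  0.014 ] [0.0428 0.0265 0.0419 0.0266] 40.5
2 [ 16  29  17  17 167] [315.8502994  172.07784431] ((315.7691955566406, 172.15382385253906), (12.75810432434082, 13.312806129455566), 56.3099365234375)
0.062 [ 0.6074 -0.1594  0.062 ] [0.0137 0.014  0.0136 0.0142] -7.9
0.009 [ 0.5986 -0.1685  0.009 ] [0.0158 0.0163 0.0157 0.0164] -7.9
0.014 [ 0.5994 -0.1676  0.014 ] [0.0156 0.016  0.0155 0.0162] -7.9
tabend [ 0.63542775 -0.16079801  0.009     ]
```

View pics/w2c.png

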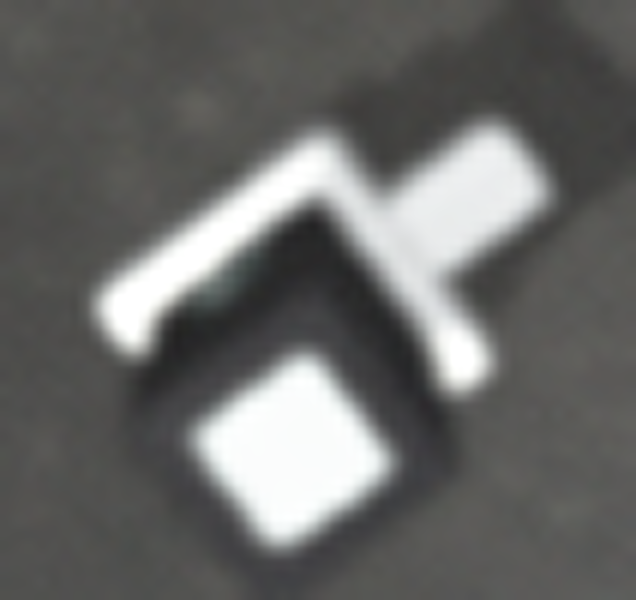

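The crop shows the cap square with corners near (305,352), (398,462), (278,550) and (188,440), and the tab end near (522,152).

Run:
```python
from h import *
import pickle
c=pickle.load(open('w1.pkl','rb'))
P=lambda L,z:plane(c,np.array(L)/12+[292-.5+.5/12,135-.5+.5/12],z)
a=lambda e:np.degrees(np.arctan2(e[1],e[0])).round(1)
q=P([(305,352),(398,462),(278,550),(188,440)],.062);print(q.mean(0),[a(q[i]-q[i-1]) for i in range(4)])
f=P([(95,305),(320,135),(490,365)],.014);print(f.round(4),a(f[1]-f[0]),a(f[2]-f[1]))
t=P([(522,152)],.009)[0];print('tab',t,a(t-q.mean(0)),a(t-(f[0]+f[2])/2),((f[0]+f[2])/2).round(4))
c=pickle.load(open('d0.pkl','rb'))['top'];g=c['frame'].min(2)
m=(g>105).astype(np.uint8);m[:,:225]=0;m[:,335:]=0;m[:130]=0;m[240:]=0
m=cv2.morphologyEx(m,cv2.MORPH_CLOSE,np.ones((9,9)))
k=max(cv2.findContours(m,0,1)[0],key=cv2.contourArea)
w=plane(c,k[:,0],.022)[:,:2];
from scipy.optimize import least_squares
r=least_squares(lambda p:np.hypot(*(w-p[:2]).T)-p[2],[.55,.08,.11],loss='soft_l1',f_scale=.001).x;print('disc',r.round(4))
P=lambda L,z:plane(c,np.array(L)/3.4+[205,95],z)
print('pocket rim corners',P([(222,150),(270,150),(280,212),(217,210)],.047).round(4).tolist(),'knob',P([(241,272)],.132),'ptr',P([(187,475)],.033),'knobbase',P([(250,308)],.026))
```

```text
[ 0.60749299 -0.15945254  0.062     ] [np.float64(-4.6), np.float64(-92.4), np.float64(175.1), np.float64(86.2)]
[[ 0.595  -0.1437  0.014 ]
 [ 0.6228 -0.1461  0.014 ]
 [ 0.62   -0.1744  0.014 ]] -5.0 -95.6
tab [ 0.63598751 -0.16131573  0.009     ] -3.7 -4.6 [ 0.6075 -0.159   0.014 ]
disc [0.5626 0.0942 0.1283]
pocket rim corners [[0.6563, 0.0985, 0.047], [0.6565, 0.0671, 0.047], [0.6145, 0.0598, 0.047], [0.6156, 0.1008, 0.047]] knob [[0.55375426 0.07756489 0.132     ]] ptr [[0.44410385 0.11728558 0.033     ]] knobbase [[0.55514816 0.07951538 0.026     ]]
```

```bash
python3 -m creep '[{"dx":-1,"dy":-2,"dz":20,"turn":8},{"dx":-1,"dy":-3,"dz":40,"turn":16},{"dx":-1,"dy":-3,"dz":60,"turn":24},{"dx":-1,"dy":-3,"dz":80,"turn":32},{"dx":-1,"dy":-3,"dz":100,"turn":40},{"dx":-1,"dy":-3,"dz":115,"turn":47},{"dx":-1,"dy":-3,"dz":130,"turn":53},{"dx":-1,"dy":-3,"dz":130,"turn":53}]' 55 30
```

```text
clock: 2.55
ee_pos: [0.6057, -0.1596, 0.1191]
eef_rot: [0.999, -0.045, -0.002, -0.0]
wrist_force: [0.3, -0.2, -0.2]
finger_gap: 0.646
finger_force: 0.0
```

```bash
python3 -m creep '[{"dx":2,"dy":-1,"dz":20,"turn":-0.5},{"dx":2,"dy":-1,"dz":40,"turn":-0.5},{"dx":2,"dy":-1,"dz":60,"turn":-0.5},{"dx":2,"dy":-1,"dz":80,"turn":-0.5},{"dx":2,"dy":-1,"dz":88,"turn":-0.5},{"dx":2,"dy":-1,"dz":93,"turn":-0.5},{"dx":2,"dy":-1,"dz":93,"turn":-0.5}]' && python3 -m creep '[{"dx":0,"dy":0,"dz":0,"turn":0},{"dx":0,"dy":0,"dz":0,"turn":0},{"dx":0,"dy":0,"dz":0,"turn":0},{"dx":0,"dy":0,"dz":0,"turn":0},{"dx":0,"dy":0,"dz":0,"turn":0},{"dx":0,"dy":0,"dz":0,"turn":0},{"dx":0,"dy":0,"dz":0,"turn":0}]' 0 40
```

```text
clock: 3.25
ee_pos: [0.6095, -0.1582, 0.0285]
eef_rot: [0.999, -0.04, 0.0, 0.0]
wrist_force: [0.3, 0.5, -0.8]
finger_gap: 0.647
finger_force: 0.0
clock: 3.95
ee_pos: [0.6098, -0.1579, 0.0291]
eef_rot: [0.999, -0.04, 0.001, 0.0]
wrist_force: [-1.1, 0.0, 6.4]
finger_gap: 0.249
finger_force: 45.1
```

```bash
python3 -m creep '[{"dx":0,"dy":0,"dz":-10,"turn":0},{"dx":0,"dy":0,"dz":-45,"turn":0},{"dx":0,"dy":0,"dz":-85,"turn":0},{"dx":0,"dy":0,"dz":-125,"turn":0},{"dx":0,"dy":0,"dz":-165,"turn":0},{"dx":0,"dy":0,"dz":-185,"turn":0},{"dx":-10,"dy":-25,"dz":-190,"turn":0}]' && python3 -m creep '[{"dx":-14,"dy":-34,"dz":0,"turn":0},{"dx":-28,"dy":-68,"dz":0,"turn":0},{"dx":-42,"dy":-102,"dz":0,"turn":0},{"dx":-58,"dy":-136,"dz":0,"turn":0},{"dx":-68,"dy":-165,"dz":0,"turn":0},{"dx":-77,"dy":-184,"dz":0,"turn":0},{"dx":-77,"dy":-184,"dz":0,"turn":0},{"dx":-77,"dy":-184,"dz":0,"turn":0}]'
python3 - <<'E'
from h import *
import pickle
s=robot.observe();print(s['clock'],s['ee_pos'],s['qpos'].round(3),s['wrist_force'])
c=cam('wrist');pickle.dump(c,open('w3.pkl','wb'));save(c,'w3.png',s=1.25)
E
```

```text
clock: 4.65
ee_pos: [0.6041, -0.1349, 0.2224]
eef_rot: [0.999, -0.041, 0.004, 0.002]
wrist_force: [0.0, 1.0, -0.7]
finger_gap: 0.249
finger_force: 44.4
clock: 5.45
ee_pos: [0.5388, 0.0577, 0.2184]
eef_rot: [0.999, -0.039, -0.0, 0.0]
wrist_force: [0.5, 0.0, -0.7]
finger_gap: 0.251
finger_force: 44.4
5.45 [0.53883193 0.057667   0.21844925] [ 2.900e-02  2.710e-01  1.594e+00 -1.000e-03  1.276e+00  1.678e+00] [ 0.45536628  0.00519773 -0.69782184]
```

View pics/w3.png

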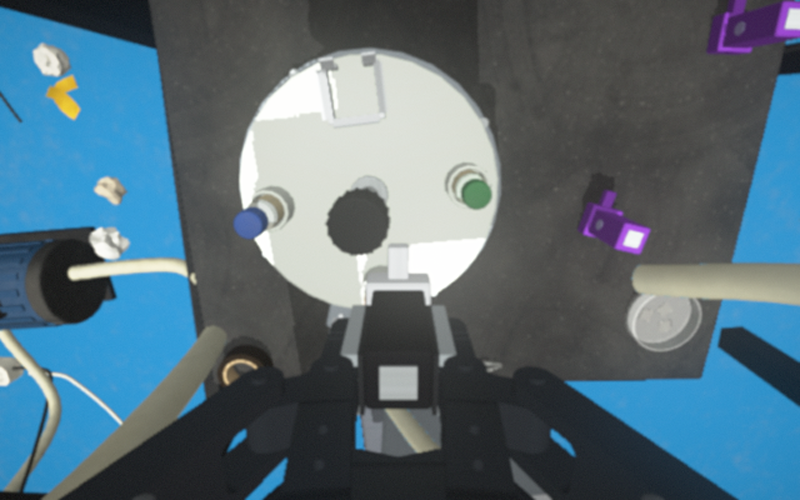

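The wrist view shows the held holder with its tab forward at (398,260). The knob top is at (358,222), the pocket spans about (320–385, 55–125), and the disc is fully visible.

Run:
```python
from h import *
import pickle
c=pickle.load(open('w3.pkl','rb'));f=c['frame']
save(c,'w3c.png',(246,32,316,107),8)
g=f.max(2);m=(g<70).astype(np.uint8);m[:,:258]=0;m[:,315:]=0;m[:145]=0;m[206:]=0
k=max(cv2.findContours(m,0,1)[0],key=cv2.contourArea)
e=cv2.fitEllipse(k);print('knob',e,plane(c,[e[0]],.132)[0].round(4),cv2.boundingRect(k))
p=cv2.convexHull(k)[:,0];w=plane(c,p,.132)[:,:2];(cx,cy),r=cv2.minEnclosingCircle(w.astype(np.float32));print(cx,cy,r)
# disc edge: radial gradient search about the expected centre
from scipy.optimize import least_squares
gr=cv2.GaussianBlur(cv2.cvtColor(f,cv2.COLOR_RGB2GRAY).astype(float),(0,0),1)
a0=np.array([cx,cy]);
for z in(.026,):
  pts=[]
  for t in np.radians(np.r_[-55:70:2.,110:150:2.]+0):
    rr=np.linspace(.095,.13,71);X=np.c_[a0[0]+rr*np.cos(t),a0[1]+rr*np.sin(t),np.full(71,z)]
    uv=proj(c,X);v=cv2.remap(gr,uv[:,0].astype(np.float32),uv[:,1].astype(np.float32),1).ravel()
    i=np.gradient(v).argmin();pts.append(X[i,:2])
  pts=np.array(pts);s=least_squares(lambda p:np.hypot(*(pts-p[:2]).T)-p[2],[*a0,.108],loss='soft_l1',f_scale=.001).x;print('disc',s.round(4))
```

```text
Traceback (most recent call last):
ValueError: max() iterable argument is empty
```

View pics/w3c.png

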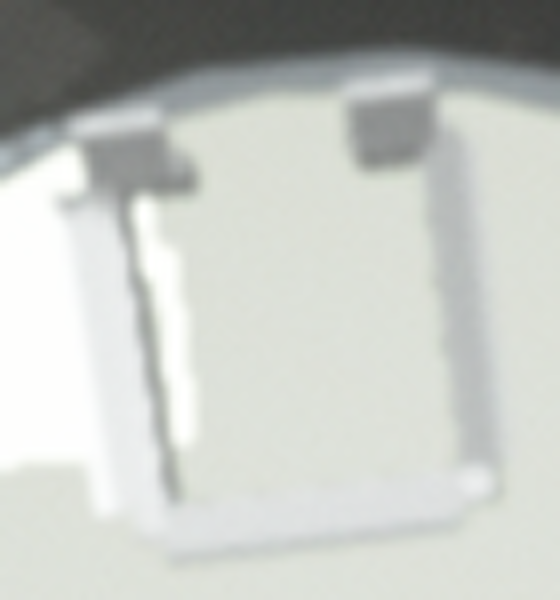

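The crop shows the pocket's inner edges: left (125,200)→(180,500), right (430,180)→(460,465) and inner wall (180,503)→(460,472). The outward gap lies between (190,180) and (355,160).

Run:
```python
from h import *
import pickle
from scipy.optimize import least_squares
c=pickle.load(open('w3.pkl','rb'));f=c['frame'];print(c['P'])
g=f.max(2);print(g[175:180,284:288].mean())
m=(g<120).astype(np.uint8);m[:,:255]=0;m[:,318:]=0;m[:140]=0;m[206:]=0
n,l,st,ce=cv2.connectedComponentsWithStats(m);a=l[177,286];print(st[a],ce[a])
k=max(cv2.findContours((l==a).astype(np.uint8),0,1)[0],key=cv2.contourArea)[:,0]
w=plane(c,k,.132)[:,:2];s=least_squares(lambda p:np.hypot(*(w-p[:2]).T)-p[2],[.555,.08,.018],loss='soft_l1',f_scale=.0005).x;print('knob',s.round(4));a0=s[:2]
gr=cv2.GaussianBlur(cv2.cvtColor(f,cv2.COLOR_RGB2GRAY).astype(float),(0,0),1)
pts=[];z=.024
for t in np.radians(np.r_[-70:-20:2.,20:70:2.,-15:20:2.]):
    rr=np.linspace(.098,.125,71);X=np.c_[a0[0]+rr*np.cos(t),a0[1]+rr*np.sin(t),np.full(71,z)]
    uv=proj(c,X);v=cv2.remap(gr,uv[:,0].astype(np.float32),uv[:,1].astype(np.float32),1).ravel()
    pts.append(X[np.gradient(v).argmin(),:2])
pts=np.array(pts);s=least_squares(lambda p:np.hypot(*(pts-p[:2]).T)-p[2],[*a0,.108],loss='soft_l1',f_scale=.001).x;print('disc/base edge',s.round(4))
P=lambda L,z:plane(c,np.array(L)/8+[246-.5+.06,32-.5+.06],z)
ang=lambda e:np.degrees(np.arctan2(e[1],e[0])).round(1)
L=P([(180,500),(125,200)],.026);B=P([(180,503),(460,472)],.040);
print('L',L.round(4).tolist(),ang(L[1]-L[0]),'B',B.round(4).tolist(),ang(B[0]-B[1]))
for z in(.026,.04): 
    Rr=P([(460,465),(430,180)],z);print('R',z,Rr.round(4).tolist(),ang(Rr[1]-Rr[0]))
G=P([(172,128),(350,98)],.047);print('gap rim',G.round(4).tolist(),(G.mean(0)).round(4),ang(G.mean(0)[:2]-a0))
O=P([(165,185),(360,165)],.026);print('gap low',O.round(4).tolist())
# held tab/foot
U=plane(c,[[398/1.25,246/1.25]],c['P'][2]*0+robot.observe()['ee_pos'][2]-.029+.009);print('tab end',U)
```

```text
[0.61732209 0.05212991 0.3617068 ]
76.5
[ 261  151   50   53 2017] [286.45711453 176.99256321]
knob [0.5602 0.0797 0.0184]
disc/base edge [0.559  0.0792 0.1093]
L [[0.62, 0.1013, 0.026], [0.6546, 0.1037, 0.026]] 3.9 B [[0.6196, 0.0993, 0.04], [0.6204, 0.066, 0.04]] 91.5
R 0.026 [[0.6214, 0.0665, 0.026], [0.654, 0.0671, 0.026]] 1.1
R 0.04 [[0.6212, 0.0659, 0.04], [0.6524, 0.0665, 0.04]] 1.1
gap rim [[0.6593, 0.0943, 0.047], [0.6608, 0.0743, 0.047]] [0.66   0.0843 0.047 ] 2.6
gap low [[0.6559, 0.0987, 0.026], [0.6563, 0.0753, 0.026]]
tab end [[0.56513091 0.05595634 0.19843385]]
```

```bash
python3 -m creep '[{"dx":25,"dy":-9,"dz":0,"turn":-2},{"dx":50,"dy":-17,"dz":0,"turn":-4},{"dx":75,"dy":-26,"dz":0,"turn":-6},{"dx":99,"dy":-34,"dz":0,"turn":-7.5},{"dx":99,"dy":-34,"dz":40,"turn":-7.5},{"dx":99,"dy":-34,"dz":80,"turn":-7.5},{"dx":99,"dy":-34,"dz":120,"turn":-7.5},{"dx":99,"dy":-34,"dz":130,"turn":-7.5}]' && python3 -m creep '[{"dx":0,"dy":0,"dz":0,"turn":0},{"dx":0,"dy":0,"dz":0,"turn":0},{"dx":0,"dy":0,"dz":0,"turn":0}]'
python3 - <<'E'
from h import *
import pickle
s=robot.observe();c=cam('wrist');pickle.dump(c,open('w4.pkl','wb'));save(c,'w4.png',s=1.25)
E
```

```text
clock: 6.3
ee_pos: [0.6372, 0.0818, 0.0832]
eef_rot: [1.0, 0.025, -0.005, 0.0]
wrist_force: [-0.5, 0.0, -1.2]
finger_gap: 0.252
finger_force: 44.4
clock: 6.6
ee_pos: [0.6427, 0.0834, 0.0909]
eef_rot: [1.0, 0.026, 0.002, -0.0]
wrist_force: [-0.7, 1.0, -0.5]
finger_gap: 0.252
finger_force: 44.4
```

View pics/w4.png

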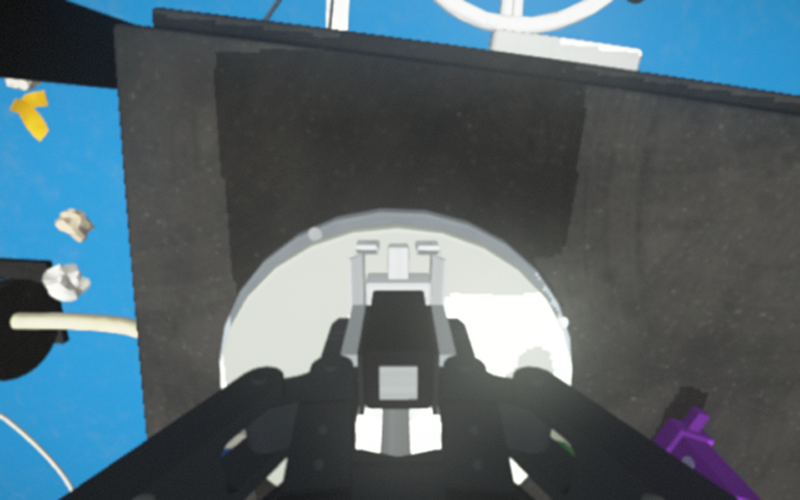

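The final viewed picture shows the tab at (398,262), centred between the gap posts at (368,246) and (428,247). I'll lower it with a small shift back.

```bash
python3 -m creep '[{"dx":-2.5,"dy":0,"dz":5,"turn":0},{"dx":-2.5,"dy":0,"dz":12,"turn":0},{"dx":-2.5,"dy":0,"dz":19,"turn":0},{"dx":-2.5,"dy":0,"dz":26,"turn":0},{"dx":-2.5,"dy":0,"dz":31,"turn":0},{"dx":-2.5,"dy":0,"dz":34,"turn":0},{"dx":-2.5,"dy":0,"dz":34,"turn":0},{"dx":-2.5,"dy":0,"dz":34,"turn":0}]'
```

```text
clock: 7.45
ee_pos: [0.6374, 0.0834, 0.0551]
eef_rot: [1.0, 0.026, -0.0, 0.0]
wrist_force: [-3.6, -0.4, 7.5]
finger_gap: 0.246
finger_force: 45.3
```

```bash
python3 -m creep '[{"dx":1,"dy":0,"dz":1,"turn":0},{"dx":1,"dy":0,"dz":1,"turn":0}]' && python3 -m creep '[{"dx":0,"dy":0,"dz":-0.5,"turn":0},{"dx":0,"dy":0,"dz":-1,"turn":0},{"dx":0,"dy":0,"dz":-1,"turn":0},{"dx":0,"dy":0,"dz":-1,"turn":0},{"dx":0,"dy":0,"dz":-1,"turn":0}]' 50 && python3 -m creep '[{"dx":0,"dy":0,"dz":-20,"turn":0},{"dx":0,"dy":0,"dz":-45,"turn":0},{"dx":0,"dy":0,"dz":-75,"turn":0},{"dx":0,"dy":0,"dz":-110,"turn":0},{"dx":0,"dy":0,"dz":-140,"turn":0},{"dx":-30,"dy":0,"dz":-150,"turn":0},{"dx":-60,"dy":0,"dz":-150,"turn":0},{"dx":-80,"dy":0,"dz":-150,"turn":0}]' 85; python3 -m creep '[{"dx":-25,"dy":0,"dz":0,"turn":0},{"dx":-25,"dy":0,"dz":0,"turn":0},{"dx":-25,"dy":0,"dz":0,"turn":0}]'
python3 - <<'E'
from h import *
import pickle
s=robot.observe();c=cam('wrist');pickle.dump(c,open('w5.pkl','wb'));print(s['qpos'],s['ee_pos'])
t=cam('top');pickle.dump(t,open('t5.pkl','wb'))
f=c['frame']
# holder cap: predicted pixels if seated at (.637,.0835)
for z in(.088,.035): print(proj(c,[[.637,.0835,z],[.665,.085,z]]).round(1).tolist())
h=cv2.cvtColor(f,cv2.COLOR_RGB2HSV)
u,v=proj(c,[[.637,.0835,.088]])[0].astype(int)
w=h[v-40:v+40,u-40:u+40]
# dark column blob, cap inside
m=(w[...,2]<110).astype(np.uint8);n,l,st,ce=cv2.connectedComponentsWithStats(m)
for a in range(1,n):
    if st[a,4]>60:print('dark',st[a],ce[a]+[u-40,v-40])
for r in range(-30,34,4): print(' '.join('%3d'%x for x in h[v+r,u-36:u+36:3,2]))
E
```

```text
clock: 7.65
ee_pos: [0.6375, 0.0835, 0.0551]
eef_rot: [1.0, 0.026, -0.001, 0.0]
wrist_force: [-6.8, -1.2, 15.7]
finger_gap: 0.249
finger_force: 46.5
clock: 8.15
ee_pos: [0.6389, 0.0835, 0.0539]
eef_rot: [1.0, 0.026, -0.0, -0.0]
wrist_force: [-0.1, -0.1, 0.1]
finger_gap: 0.586
finger_force: 0.0
clock: 8.95
ee_pos: [0.5573, 0.0793, 0.2047]
eef_rot: [1.0, 0.026, -0.0, -0.0]
wrist_force: [0.8, -0.8, -0.9]
finger_gap: 0.993
finger_force: 0.0
clock: 9.25
ee_pos: [0.5341, 0.0781, 0.2046]
eef_rot: [1.0, 0.026, 0.0, -0.0]
wrist_force: [-0.2, -0.2, 0.1]
finger_gap: 0.995
finger_force: 0.0
[6.69266569e-02 2.80072203e-01 1.61914174e+00 2.56231765e-06
 1.24143939e+00 1.58628272e+00] [0.53414276 0.07809745 0.20457341]
[[318.7, 58.8], [318.7, 16.8]]
[[318.6, 64.7], [318.6, 30.4]]
dark [   0    0   80   19 1075] [317.92465116  24.40744186]
dark [ 27  29  28  32 553] [318.50632911  63.14285714]
 59  61  60  61  62  61  63  71  85 100  93  92  82  82  74  71  71  67  63  58  56  59  60  56
 62  78  98 116 165 199 197 190 168 150 151 163 166 164 152 150 164 187 187 184 156  94  76  61
148 152 165 191 1
[... 626 characters left out ...]
 145 208 176 181 199 216 216
221 254 233 203 178 176 208 174  71  94 192 193 192 194 194 111  69 148 204 178 182 202 216 216
221 254 234 204 179 177 209 176  72  94 186 185 187 187 189 108  70 148 207 180 183 203 215 216
222 254 234 209 179 176 210 174  72  74  74  74  74  74  75  73  72 146 200 181 182 205 217 216
219 242 224 207 184 177 210 187  79  71  70  71  71  70  70  69  73 173 202 183 183 206 216 218
218 217 217 210 182 180 210 214 225 205 205 207 205 204 204 202 218 215 200 185 186 208 218 217
216 218 217 211 197 201 212 213 198 193 186 186 185 190 199 199 201 211 207 198 191 209 217 217
216 218 216 219 205 211 218 216 217 218 218 218 217 217 216 216 216 216 217 221 208 218 218 217
```

Run:
```python
from h import *
import pickle
from scipy.optimize import least_squares
c=pickle.load(open('w5.pkl','rb'));f=c['frame'];g=f.max(2)
u,v=proj(c,[[.5598,.0796,.132]])[0].astype(int);print(u,v,g[v,u])
m=(g<120).astype(np.uint8);m[:v-40]=0;m[v+45:]=0;m[:,:u-45]=0;m[:,u+45:]=0
n,l,st,ce=cv2.connectedComponentsWithStats(m);a=l[v,u];print(st[a],ce[a])
k=max(cv2.findContours((l==a).astype(np.uint8),0,1)[0],key=cv2.contourArea)[:,0]
w=plane(c,k,.132)[:,:2];s=least_squares(lambda p:np.hypot(*(w-p[:2]).T)-p[2],[.56,.08,.018],loss='soft_l1',f_scale=.0005).x;print('knob',s.round(4))
t=pickle.load(open('d0.pkl','rb'))['top'];G=cv2.cvtColor(t['frame'],cv2.COLOR_RGB2GRAY)
for r in range(220,250): print(r,' '.join('%3d'%x for x in G[r,248:276]))
```

```text
318 174 82
[ 291  145   52   56 2235] [316.48948546 173.13512304]
knob [0.56   0.0811 0.0181]
220 248 251 251 251 251 251 251 251 251 252 251 251 251 252 251 251 252 251 251 252 252 251 248 241 221 182 150 140
221 242 249 251 252 251 251 251 252 251 251 251 251 251 251 250 252 252 252 251 252 251 252 247 241 230 203 170 152
222 232 241 248 251 251 251 252 250 251 251 251 251 250 251 252 251 251 251 252 251 251 251 248 244 239 221 195 171
223 216 228 238 245 248 251 250 251 251 252 251 251 251 251 251 251 251 252 251 252 251 251 250 249 247 234 213 190
224 202 211 221 232 240 245 248 250 251 251 251 251 251 251 251 251 251 252 252 251 251 252 251 251 250 241 226 209
225 187 197 207 214 224 231 240 247 250 251 251 251 252 251 251 251 252 251 251 251 251 252 250 251 249 244 233 222
226 158 179 193 204 206 215 224 236 244 249 250 252 251 251 251 251 251 251 252 251 251 252 251 251 251 247 239 229
227 131 154 176 193 201 205 209 218 231 240 246 249 250 251 251 251 251 251 251 251 252 251 251 251 251 250 246 237
228 119 130 147 171 188 197 202 206 214 224 233 240 245 246 248 251 251 251 25
[... 1773 characters left out ...]
 108
244 106 104 106 109 108 112 120 131 139 153 162 175 186 188 188 182 159 125 108 106 105 106 105 105 105 108 105 108
245 106 105 108 105 107 105 109 112 116 121 127 141 152 163 168 164 141 116 105 106 105 107 108 104 107 107 105 106
246 103 102 110 107 108 107 105 106 106 108 111 112 121 130 138 134 118 107 105 108 105 108 104 105 101 107 104 107
247 104 103 104 108 105 106 106 107 106 107 106 104 106 112 113 112 106 106 107 106 106 106 106 105 107 108 106 106
248 102 106 104 103 101 107 107 106 105 105 109 108 107 104 105 107 104 103 103 105 103 105 106 102 104 107 106 107
249 103 101 103 103 104 104 107 106 107 104 107 108 107 109 109 107 109 103 105 104 105 106 104 107 102 106 106 105
```

```bash
python3 -m creep '[{"dx":13,"dy":-1,"dz":0,"turn":0},{"dx":26,"dy":-1,"dz":0,"turn":0},{"dx":26,"dy":-1,"dz":25,"turn":0},{"dx":26,"dy":-1,"dz":50,"turn":0},{"dx":26,"dy":-1,"dz":75,"turn":0},{"dx":26,"dy":-1,"dz":95,"turn":0},{"dx":26,"dy":-1,"dz":107,"turn":0},{"dx":26,"dy":-1,"dz":107,"turn":0}]' 62 && python3 -m creep '[{"dx":0,"dy":0,"dz":0,"turn":0},{"dx":0,"dy":0,"dz":0,"turn":0},{"dx":0,"dy":0,"dz":0,"turn":0},{"dx":0,"dy":0,"dz":0,"turn":0},{"dx":0,"dy":0,"dz":0,"turn":0}]' 0 40
```

```text
clock: 10.15
ee_pos: [0.5599, 0.0804, 0.0952]
eef_rot: [1.0, 0.026, -0.002, 0.0]
wrist_force: [0.4, -0.5, -0.5]
finger_gap: 0.725
finger_force: 0.0
clock: 10.65
ee_pos: [0.5614, 0.0807, 0.0985]
eef_rot: [1.0, 0.026, 0.002, -0.0]
wrist_force: [2.0, 1.6, 3.0]
finger_gap: 0.409
finger_force: 40.6
```

```bash
python3 -m creep '[{"dx":0,"dy":0,"dz":0,"turn":-1},{"dx":0,"dy":0,"dz":0,"turn":-4},{"dx":0,"dy":0,"dz":0,"turn":-8},{"dx":0,"dy":0,"dz":0,"turn":-12},{"dx":0,"dy":0,"dz":0,"turn":-16},{"dx":0,"dy":0,"dz":0,"turn":-20},{"dx":0,"dy":0,"dz":0,"turn":-23},{"dx":0,"dy":0,"dz":0,"turn":-25}]' && python3 -m creep '[{"dx":0,"dy":0,"dz":0,"turn":-3},{"dx":0,"dy":0,"dz":0,"turn":-8},{"dx":0,"dy":0,"dz":0,"turn":-13},{"dx":0,"dy":0,"dz":0,"turn":-18},{"dx":0,"dy":0,"dz":0,"turn":-23},{"dx":0,"dy":0,"dz":0,"turn":-28},{"dx":0,"dy":0,"dz":0,"turn":-32},{"dx":0,"dy":0,"dz":0,"turn":-35}]'
python3 - <<'E'
from h import *
s=robot.observe();print(s['qpos'].round(3),s['ft_torque'])
E
```

```text
clock: 11.45
ee_pos: [0.561, 0.0823, 0.0985]
eef_rot: [0.97, 0.242, 0.002, -0.001]
wrist_force: [0.5, 7.1, 4.9]
finger_gap: 0.407
finger_force: 41.0
clock: 12.25
ee_pos: [0.5593, 0.0839, 0.0985]
eef_rot: [0.852, 0.523, 0.001, -0.003]
wrist_force: [-2.2, 11.8, 7.9]
finger_gap: 0.407
finger_force: 41.4
[0.07  0.425 1.698 0.007 1.018 0.537] [ 1.74506083  0.35410648 -0.09827332]
```

```bash
python3 -m creep '[{"dx":1,"dy":-2,"dz":0,"turn":-3},{"dx":2,"dy":-3,"dz":0,"turn":-8},{"dx":2,"dy":-4,"dz":0,"turn":-13},{"dx":2,"dy":-4,"dz":0,"turn":-18},{"dx":2,"dy":-4,"dz":0,"turn":-23},{"dx":2,"dy":-4,"dz":0,"turn":-28},{"dx":2,"dy":-5,"dz":0,"turn":-32},{"dx":2,"dy":-5,"dz":0,"turn":-35}]' && python3 -m creep '[{"dx":0,"dy":0,"dz":0,"turn":-3},{"dx":0,"dy":-0.5,"dz":0,"turn":-8},{"dx":0,"dy":-1,"dz":0,"turn":-13},{"dx":-0.5,"dy":-1,"dz":0,"turn":-18},{"dx":-0.5,"dy":-1.5,"dz":0,"turn":-24},{"dx":-1,"dy":-2,"dz":0,"turn":-30},{"dx":-1,"dy":-2.5,"dz":0,"turn":-36},{"dx":-1,"dy":-2.5,"dz":0,"turn":-40}]'
python3 - <<'E'
from h import *
import pickle
s=robot.observe();print(s['qpos'].round(3),s['ft_torque'])
E
```

```text
clock: 13.05
ee_pos: [0.557, 0.0843, 0.0985]
eef_rot: [0.655, 0.756, 0.0, 0.001]
wrist_force: [0.3, 1.4, 7.3]
finger_gap: 0.41
finger_force: 41.1
clock: 13.85
ee_pos: [0.5547, 0.0831, 0.0985]
eef_rot: [0.357, 0.934, 0.0, 0.001]
wrist_force: [0.4, 0.2, 7.6]
finger_gap: 0.409
finger_force: 41.1
[ 0.074  0.419  1.71  -0.     1.011 -0.768] [-0.02838091  0.137573   -0.04369581]
```

```bash
python3 -m creep '[{"dx":0,"dy":0,"dz":0,"turn":-3},{"dx":0,"dy":-0.5,"dz":0,"turn":-7},{"dx":0,"dy":-0.5,"dz":0,"turn":-11},{"dx":0,"dy":-1,"dz":0,"turn":-15},{"dx":0,"dy":-1.5,"dz":0,"turn":-18},{"dx":0,"dy":-1.5,"dz":0,"turn":-20},{"dx":0,"dy":-1.5,"dz":0,"turn":-20},{"dx":0,"dy":-1.5,"dz":0,"turn":-20}]'
python3 - <<'E'
from h import *
import pickle
c=cam('wrist');pickle.dump(c,open('w6.pkl','wb'));save(c,'w6.png')
A=np.array([.5576,.0805])
f=c['frame'];G=cv2.cvtColor(f,cv2.COLOR_RGB2GRAY).astype(np.float32)
# polar unwrap about the axis: rows radius, cols angle, at z
def pol(z,r,a):
    a=np.radians(a);X=np.c_[A[0]+r*np.cos(a),A[1]+r*np.sin(a),np.full(len(a),z)]
    uv=proj(c,X).astype(np.float32);return cv2.remap(G,uv[:,0],uv[:,1],1).ravel().round().astype(int)
a=np.arange(148,174,.8);print('ang',' '.join('%3d'%x for x in a))
for z,rs in((.035,(.099,.101,.103,.105,.107)),(.033,(.108,.110,.112,.114,.116,.118,.120,.122,.124))):
    for r in rs: print(z,r,' '.join('%3d'%x for x in pol(z,r,a)))
print(proj(c,[[A[0]+.108*np.cos(2.79),A[1]+.108*np.sin(2.79),.03]]))
E
```

```text
clock: 14.65
ee_pos: [0.554, 0.0819, 0.0984]
eef_rot: [0.191, 0.982, 0.0, 0.001]
wrist_force: [0.8, 0.7, 5.9]
finger_gap: 0.404
finger_force: 41.0
ang 148 148 149 150 151 152 152 153 154 155 156 156 157 158 159 160 160 161 162 163 164 164 165 166 167 168 168 169 170 171 172 172 173
0.035 0.099 125 124 126 127 120 146 168 167 162 181 185 182 183 185 175 164 169 169 153 132 128 129 132 132 126 174 184 184 185 203 228 236 236
0.035 0.101 136 135 135 135 134 146 166 166 157 179 185 182 182 185 174 164 169 169 157 150 139 141 152 153 154 155 174 213 215 219 231 236 236
0.035 0.103 133 134 134 134 144 164 167 167 157 177 185 181 182 183 172 164 168 168 168 146 137 138 148 150 150 149 172 230 236 235 236 235 236
0.035 0.105 139 140 144 147 148 157 159 159 153 166 174 172 171 173 165 158 158 159 157 155 152 149 160 174 163 154 179 234 235 232 231 231 227
0.035 0.107 151 144 136 132 122 116 116 115 116 116 117 117 119 116 115 117 115 116 115 122 127 132 156 215 223 228 207 175 175 173 171 172 172
0.033 0.108 128 121 118 117 117 116 114 114 116 115 116 114 114 114 116 115 115 115 116 117 118 1
[... 526 characters left out ...]
 69 104 112 113 111 112 127 174 167 124 113 113 114 112  93  60  58  60  61  61  61  61  61  63
0.033 0.118  44  46  47  48  50  50  49  49  48  63 102 112 113 113 111 127 171 168 124 113 111 113 110  87  55  58  60  59  59  60  60  58  59
0.033 0.12  43  45  47  52  49  49  48  49  48  56  98 109 113 112 111 122 171 166 128 112 113 111 108  82  51  59  57  57  58  58  58  58  59
0.033 0.122  44  43  46  47  48  47  48  50  49  52  94 108 111 109 109 115 170 165 119 109 112 112 106  75  50  58  56  57  56  57  56  55  59
0.033 0.124  44  43  44  45  47  48  46  46  49  50  91 110 107 103 101 110 170 166 113 101  99 109 104  68  48  57  57  56  55  57  57  56  57
[[311.66618186  48.24185873]]
```

```bash
python3 -m creep '[{"dx":0,"dy":0,"dz":0,"turn":-1},{"dx":0,"dy":-0.3,"dz":0,"turn":-3},{"dx":0,"dy":-0.3,"dz":0,"turn":-4.2},{"dx":0,"dy":-0.3,"dz":0,"turn":-4.2},{"dx":0,"dy":-0.3,"dz":0,"turn":-4.2},{"dx":0,"dy":-0.3,"dz":0,"turn":-4.2}]'
cat > m.py <<'E'
from h import *
c=cam('wrist');A=np.array([.5576,.0805])
G=cv2.cvtColor(c['frame'],cv2.COLOR_RGB2GRAY).astype(np.float32)
a=np.arange(152,171,.5)
def pol(z,r):
    t=np.radians(a);X=np.c_[A[0]+r*np.cos(t),A[1]+r*np.sin(t),np.full(len(a),z)]
    uv=proj(c,X).astype(np.float32);return cv2.remap(G,uv[:,0],uv[:,1],1).ravel()
print('      ',' '.join('%3d'%x for x in a))
for r in(.099,.101,.103,.105): print('tab',r,' '.join('%3d'%x for x in pol(.035,r)))
for r in(.114,.118,.122):
    v=pol(.033,r);w=np.clip(v-130,0,None);print('ptr',r,(w*a).sum()/w.sum())
# seated / vials: cap dark column centre, vial caps by colour in top view
E
python3 m.py
python3 - <<'E'
from h import *
t=cam('top');h=cv2.cvtColor(t['frame'],cv2.COLOR_RGB2HSV);h=h[125:245,220:340]
for n,lo,hi in(('blue',105,125),('green',50,90),('brown',5,25)):
    m=((h[...,0]>=lo)&(h[...,0]<=hi)&(h[...,1]>70)&(h[...,2]>30)).astype(np.uint8)
    k,l,st,ce=cv2.connectedComponentsWithStats(m)
    for i in range(1,k):
        if st[i,4]>25:print(n,st[i,4],plane(t,[ce[i]+[220,125]],.085)[0].round(3))
cv2.imwrite('pics/t7.png',t['frame'][:,:,::-1])
E
```

```text
clock: 15.3
ee_pos: [0.5539, 0.0816, 0.0984]
eef_rot: [0.155, 0.988, 0.0, 0.001]
wrist_force: [1.1, 0.5, 6.6]
finger_gap: 0.408
finger_force: 41.0
       152 152 153 153 154 154 155 155 156 156 157 157 158 158 159 159 160 160 161 161 162 162 163 163 164 164 165 165 166 166 167 167 168 168 169 169 170 170
tab 0.099 126 127 125 126 127 127 126 118 133 162 168 169 167 159 166 183 185 184 182 182 183 185 184 172 164 183 220 234 235 222 171 145 140 137 136 134 132 132
tab 0.101 137 137 137 137 136 136 138 135 138 160 168 167 167 158 162 181 186 183 183 182 184 185 184 170 161 172 207 231 235 224 197 172 154 152 152 152 152 153
tab 0.103 135 136 135 135 135 134 135 149 163 167 166 166 166 160 159 180 186 182 181 181 183 185 183 169 162 168 176 214 233 235 224 180 152 149 148 143 146 150
tab 0.105 140 139 140 143 146 147 147 151 155 158 158 159 159 155 153 170 175 173 172 171 173 172 172 161 156 158 159 179 222 230 226 218 211 203 196 189 184 176
ptr 0.114 161.20884697945417
ptr 0.118 161.1986702443074
ptr 0.122 161.18836030595503
blue 53 [0.532 0.004 0.085]
```

Run:
```python
from h import *
A=np.array([.5576,.0805])
for n in('side','top'):
    c=cam(n);h=cv2.cvtColor(c['frame'],cv2.COLOR_RGB2HSV)
    for nm,d in(('blue',90),('brown',180),('green',270)):
        t=np.radians(161.2+d)
        for z in(.085,.07):
            u,v=proj(c,[[A[0]+.08*np.cos(t),A[1]+.08*np.sin(t),z]])[0].round().astype(int);print(n,nm,z,u,v,np.median(h[v-1:v+2,u-1:u+2].reshape(-1,3),0),c['frame'][v,u])
s=robot.observe();print(s['clock'],s['qvel'].round(3),s['finger_force'])
```

```text
side blue 0.085 319 212 [109. 129. 244.] [121 168 244]
side blue 0.07 319 217 [112. 105. 182.] [105 124 179]
side brown 0.085 300 246 [18. 12. 92.] [87 85 82]
side brown 0.07 300 251 [10. 10. 75.] [75 73 72]
side green 0.085 350 261 [ 67. 110. 149.] [ 82 145  98]
side green 0.07 350 265 [ 67. 115. 146.] [ 84 151 101]
top blue 0.085 312 191 [111.  93. 224.] [143 170 225]
top blue 0.07 312 192 [111.  93. 224.] [145 169 227]
top brown 0.085 289 144 [ 36.  46. 147.] [141 147 118]
top brown 0.07 289 146 [ 35.  48. 148.] [143 148 120]
top green 0.085 241 166 [ 65.  65. 123.] [ 92 123  97]
top green 0.07 242 168 [ 65.  72. 142.] [103 142 109]
15.5 [-0.002 -0.     0.001 -0.001 -0.002  0.   ] 41.038464359007776
```

All three vial caps are where they should be, standing. The tab is within about 0.1° of the pointer and the knob is still gripped.

```bash
python3 -c "
from plant import robot
print(robot.finish_job())"
```

```text
the job is handed in; nothing more can be done
None
```

Job handed in at 15.5 s: the holder is seated and released with its tab outward and within about 0.1° of the pointer by camera measurement, the knob is still gripped at about 41 N, and all three vials are standing; no verdict was returned.

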